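Turn the grip on a test probe at the open stand and dock it

ROBOT

A 7-joint arm with a two-finger parallel gripper is mounted at the origin on a cart in front of the work surface, level with it; the furniture and walls round the work are solid. World frame = base frame: x ahead of the robot, y to its left, z up, the work surface at z = 0. Lengths are in m, angles in rad, forces in N, time in s.
With the tool pointing down it reaches from about 0.4 to 0.85 m from the base axis. Payload 10.4 kg.
Tool frame: the origin (TCP) lies between the finger pads; the fingertips stand tip_extent ahead of it and the grasp point (between the pads) lies 2 mm behind it (tip_extent is the distance from the TCP to the fingertips, in m); z points along the fingers, y is the direction in which the jaws open and shut (so a half turn about z gives the same grasp; the last joint's range is limited). The gripper opens to 87 mm and grips with 3 to 60 N. Pads are 19 mm wide; open, the fingers measure 117 mm over their backs; the gripper's body (75 mm by 190 mm) begins 51 mm behind the grasp point.
Start: joints at [-1.166, 0.332, -0.065, 1.46, 0.022, 1.35, -0.088], TCP at [0.259, 0.569, 0.24] pointing down, gripper open.
Joint ranges: [-2.6, 2.6], [-0.5, 2.12], [-1.47, 1.34], [0.16, 2.42], [-1.27, 4.41], [0.06, 2.06], [-2.6, 2.6]. Speed limits (rad/s): [2.22, 2.22, 2.79, 2.79, 3.14, 3.14, 3.14].

INTERFACE

Orientations are given as a unit quaternion [x, y, z, w].
In Python, from bench import read_state, camera, camera_params, close_job, tip_extent gives the robot as it stands. The module is installed in compiled form; this text tells all that it offers.
- The arm moves only by the tool send_rows, never from a script. Its argument "steps" is a list of rows, each a list of 7 numbers: the turn, a rotation vector about the tool's x, y, z in degrees, then the shift along the tool's x, y, z in m, then the gripper's target within -1 to 1 (shut at 1, half-way at 0, fully open at -1). In form: [[ax, ay, az, x, y, z, jaw], ...]. A call has exactly 10 rows; each row shifts and turns the pose as measured when the row begins, along the tool's axes as they then stand; what a row does not reach is not made up. A row lasts 1/10 s, in which the tool goes at most 50 mm and 8.59 degrees, less where a joint would pass 70% of its speed; a pose out of reach is approached as far as the arm can. A call with a gripper value outside its range is refused whole. The fingers move at their own pace and stop on an object; "force" is the grip in N (left out, the last holds). Time passes only in rows, so rows that do not move let the fingers close, or fill a call up. It gives the time, the measured TCP pose, the force and the opening at its end, in the units of the state.
- read_state(): the state, without advancing time (a new reading comes with each control period).
- camera(name): name is "side" or "top" or "wrist"; returns (picture, depth): 384x512x3 uint8, blue, green, red; 384x512 float32, m along the optical axis (not along the pixel's ray), 0 where there is no reading.
- camera_params(name): a dict with "camera_matrix" (3x3 intrinsics, pixels), "world_from_camera" (4x4, takes a point from camera to world coordinates). Camera axes: x right, y down, z forward; pixel columns grow to the right and rows downward; lengths in m; the calibration is good to about 2 mm. A picture is of the moment at which its call begins: read the wrist's pose just before it. camera_params takes no time and is no camera call; for the wrist camera it gives the pose at the moment of the call.
- close_job(): hands the job in, once; it reports no verdict.
The state is a dict: "time": time; "joint_positions": joint angles; "joint_vel": joint speeds; "joint_torque": joint torques, N m; "ee_pos": TCP position; "eef_rot": TCP orientation; "ft_force": force on the tool from outside, world axes, zero at the start; "torque": the same for the moment, N m; "width": finger opening in m.
Only numpy, scipy, OpenCV 4.12 (cv2) and the standard library are available. Lean on these libraries where they do the work, as an engineer would, in place of code of your own. Each camera call takes 0.05 s, during which the arm holds its last target.

TASK

Take the taller of the two grey test probes out of its storage rack, where only its narrow faces can be gripped, and stand it upright on the low open stand and let go. Then take it again by its broad faces and seat it upright and square between the two tall cheeks of the dock, fully down on the dock's floor. Leave the short probe in the rack, and do not tip the tall probe over.

Things in the scene. Friction and masses are not known exactly. Their poses are not given: they have to be found in the camera images.
- probe_mid (a point): Centre, half-way up, of the tall grey test probe, an upright block 26 mm (its x) by 44 mm (its y), 100 mm tall, 0.1-0.2 kg, z up; a half turn about z is the same. The top 8 mm is a round metal socket 16 mm wide. It starts in a rack bay, foot 8 mm above the bench, between plates along its broad faces (34 mm wide, 4 mm play, 80 mm high): fingers fit only at its narrow faces, 44 mm apart.
- short_probe_mid (a point): Centre, half-way up, of the short grey probe, same 26 x 44 mm section but 66 mm tall, to be left alone. It stands in the other bay of the same aluminium rack (base 136 x 70 mm, two bays 64 mm apart along the probes' x, open at the narrow faces but for lips 5 mm high).
- stand_floor (a point): Centre of the pocket floor of the open stand, a low square aluminium plinth 88 x 88 mm fixed to the bench. The floor is dark, 76 x 76 mm, 20 mm above the bench, inside a rim 5 mm high. x and y run along its sides, z up.
- dock_floor (a point): Centre of the floor of the dock (dark base 80 mm in x, 100 mm in y, fixed; floor 10 mm above the bench, z up). Two aluminium cheeks, 22 mm wide, rise 88 mm above the floor at y = +-28 mm (inner faces), flared at the top; lips 5 mm high at x = +-21 mm. The probe's y goes along the dock's y, either way round, its narrow faces to the cheeks, its broad faces free.
Not all that is in view belongs to the job. Leave any blue look-alike of the part that bears stand_floor alone.

How it is judged:
By the outcome, as a careful person would: the job done as asked, in the order asked, and still so for the second after the job is handed in, with the robot touching nothing.
It also fails if it takes over 66 s, if anything falls off the work surface, if the arm or the gripper's body presses on something with over 40 N, if the wrist force passes 120 N, or if a joint passes its speed limit or range.

## Working session

There is one attempt and no reset: what is moved stays moved. The work goes in short steps, Python scripts to look and compute and a tool call to move; the robot and the scene stay as the last step left them, time stands still between calls to the robot, and variables do not carry over. Pictures are saved under pics/ and viewed, and the job is handed in when it is done.

Besides the shell and the picture viewer there is one more tool, called by a JSON object that holds its "method" and its "body". send_rows: Moves the arm, as the interface text tells. Its arguments: {"type":"object","properties":{"steps":{"type":"array"},"force":{"type":"number"}},"required":["steps"]}

```bash
mkdir -p pics; ls; python3 - <<'E'
from bench import *
import cv2,numpy as np
print(read_state()); print(tip_extent if not callable(tip_extent) else tip_extent())
for n in ["side","top","wrist"]:
    p=camera_params(n);b,d=camera(n)
    np.savez(f"pics/{n}0.npz",b=b,d=d,K=p["camera_matrix"],T=p["world_from_camera"])
    cv2.imwrite(f"pics/{n}0.png",b); print(n,p["camera_matrix"].round(1).tolist(),p["world_from_camera"].round(3).tolist())
E
```

```text
pics
{'time': 0.0, 'joint_positions': array([-1.16562348,  0.33291241, -0.06470811,  1.46097214,  0.02157664,
        1.34990602, -0.08849419]), 'joint_vel': array([-0.00224333, -0.00020622, -0.00015979, -0.00032409,  0.0010304 ,
        0.00080172, -0.001013  ]), 'joint_torque': array([-1.38637770e-04, -6.23275423e+01,  2.45949940e-02, -3.89888656e+01,
       -6.14739326e-02,  4.00610233e-02,  1.56606311e-04]), 'ee_pos': array([0.2591142 , 0.56833799, 0.23871392]), 'eef_rot': array([ 2.12244651e-01,  9.77216272e-01, -7.39043354e-04, -1.37516443e-04]), 'ft_force': array([-1.79555083, -0.15305796, -1.10898301]), 'torque': array([ 0.00131191, -0.02644458,  0.00982647]), 'width': 0.08695444945882595}
0.017
side [[400.9, 0.0, 257.4], [0.0, 400.9, 184.9], [0.0, 0.0, 1.0]] [[0.897, -0.258, 0.36, 0.105], [-0.442, -0.521, 0.73, -0.827], [-0.001, -0.814, -0.581, 0.705], [0.0, 0.0, 0.0, 1.0]]
top [[481.6, 0.0, 255.7], [0.0, 481.6, 189.7], [0.0, 0.0, 1.0]] [[-0.018, -0.999, 0.048, 0.408], [-1.0, 0.018, 0.012, -0.063], [-0.013, -0.047, -0.999, 1.434], [0.0, 0.0, 0.0, 1.0]]
wrist [[290.3, 0.0, 255.6], [0.0, 290.3, 189.8], [0.0, 0.0, 1.0]] [[0.414, 0.867, 0.277, 0.183], [0.91, -0.394, -0.127, 0.604], [-0.001, 0.304, -0.953, 0.384], [0.0, 0.0, 0.0, 1.0]]
```

View pics/side0.png

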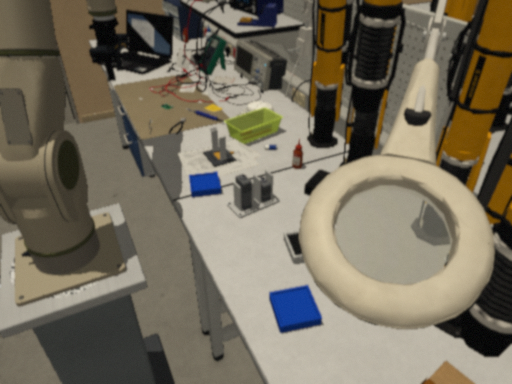

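View pics/top0.png

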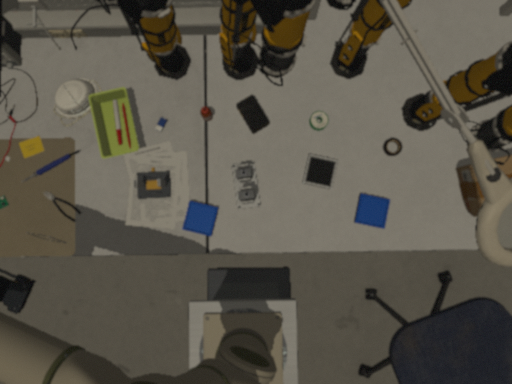

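View pics/wrist0.png

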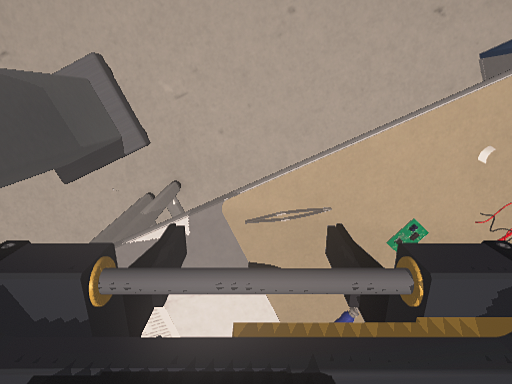

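```bash
python3 - <<'E'
import cv2,numpy as np
t=cv2.imread("pics/top0.png");s=cv2.imread("pics/side0.png")
A=cv2.resize(t[150:220,120:350],None,fx=3.4,fy=3.4,interpolation=cv2.INTER_CUBIC)
B=cv2.resize(s[120:270,180:330],None,fx=2.3,fy=2.3,interpolation=cv2.INTER_CUBIC)
o=np.zeros((A.shape[0]+B.shape[0],A.shape[1],3),np.uint8);o[:A.shape[0]]=A;o[A.shape[0]:,:B.shape[1]]=B
cv2.imwrite("pics/crop0.png",o)
z=np.load("pics/top0.npz");K,T,d=z["K"],z["T"],z["d"]
v,u=np.mgrid[:384,:512]
P=np.stack([(u-K[0,2])/K[0,0]*d,(v-K[1,2])/K[1,1]*d,d,np.ones_like(d)],-1)@T.T
print(T.round(4).tolist())
np.set_printoptions(linewidth=250)
print("rack z mm");print((P[158:212:2,228:268:2,2]*1000).round().astype(int))
print("dock");print((P[164:206:2,130:180:2,2]*1000).round().astype(int))
E
```

```text
[[-0.0178, -0.9987, 0.0476, 0.408], [-0.9998, 0.0184, 0.0123, -0.0633], [-0.0132, -0.0474, -0.9988, 1.4335], [0.0, 0.0, 0.0, 1.0]]
rack z mm
[[   6    3    2    0   -4   -2    3    1   -1    0    1   -4   -5   -3    1   -4    3   -3    7   -3]
 [  -3    1    2   -3   -1   -1   -4   -3   -2    2    0   -4   -3    3    2   -4   -1   -3    3   -2]
 [   4   -1    5    3   -4   -2    5    7    3    5   11    8    9    4    2    2   -2   -4    0    2]
 [   4   -3    8    9   10    6   94   85   93   94   83    5    6    7   -2   -2   -2   -2    0   -2]
 [   2    1    8    9   11   84   83   76   70   57   49   12    8   12    2   -8    0    1   -3    1]
 [   1    3    5   10    8   32   25   69   63   61   62   68    5    5    6    2    1   -1   -1   -3]
 [  -3    3    5   13   64   64   64   77   74   66   70   64   13    8    2    0   -1    0    2    2]
 [   5    0    9   12   65   62   63   68   73   65   67   67    9   10   -1   -1   -4   -2    2    6]
 [   1    0   -1   15   63   66   64   77   77   67   67   65   13   10   -8    0    0    2   -4    1]
 [  -3    2    2   12   60   65 
[... 3816 characters left out ...]
 11   11   13   12   13   14   12    9    7    7    4    6]
 [   9    7    6    7    6   10   11   13   12    8    8    6    5   11    9   12    9   12   13    7   11    4    0    8    4]
 [   1    4    6    4    9    6    6   13    5    4    1    2    5    1    6    2    8    3    8    4    4    1    3   -1    5]
 [   1    4    4    6   -1    3    1    2   -1    2    2    7    4    4    0    1    5    7    2    2    3   -2    5    3    8]
 [   1    2    2    1    0   -1    6    0    6    3    1    0    0    0   -1    5    3    5    0    3    5    8    7    1    4]
 [   0    6    2    1   -1    5    3    3    3   -3    2    0   -4    2    4    3    5   -4    4    4    0    2    4    6    3]]
```

View pics/crop0.png

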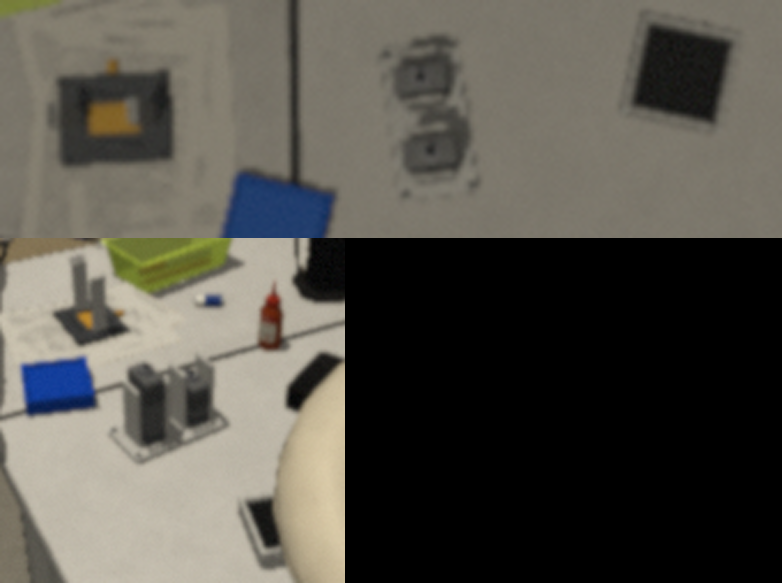

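```bash
cat > h.py <<'E'
import cv2,numpy as np
from scipy.spatial.transform import Rotation as R
def ray(uv,K,T,z):
    uv=np.atleast_2d(uv).astype(float)
    c=np.c_[(uv[:,0]-K[0,2])/K[0,0],(uv[:,1]-K[1,2])/K[1,1],np.ones(len(uv))]@T[:3,:3].T
    return T[:3,3]+c*((z-T[2,3])/c[:,2])[:,None]
def rect(p):
    p=np.asarray(p)[:,:2].astype(np.float32)*1000
    (c,s,a)=cv2.minAreaRect(p); return np.round(c,1),np.round(s,1),round(a,1)
def cloud(K,T,d):
    v,u=np.mgrid[:d.shape[0],:d.shape[1]]
    return (np.stack([(u-K[0,2])/K[0,0]*d,(v-K[1,2])/K[1,1]*d,d,np.ones_like(d)],-1)@T.T)[...,:3]
E
python3 - <<'E'
from h import *
z=np.load("pics/top0.npz");K,T,d,b=z["K"],z["T"],z["d"],z["b"]
P=cloud(K,T,d); g=b.max(2)
def dark(u0,u1,v0,v1,th):
    m=np.zeros(g.shape,np.uint8); m[v0:v1,u0:u1]=(g[v0:v1,u0:u1]<th)*255
    cs,_=cv2.findContours(m,0,1);c=max(cs,key=cv2.contourArea);return c[:,0]
c=dark(300,340,150,190,60); print("stand",rect(ray(c,K,T,.020)))
c=dark(132,176,162,204,75); print("dock",rect(ray(c,K,T,.010)))
sub=np.zeros(g.shape,bool);sub[184:202,232:262]=1
m=sub&(P[...,2]>.094)&(P[...,2]<.12);print("tall",m.sum(),rect(P[m]),np.median(P[m],0))
sub[:]=0;sub[160:184,232:258]=1
m=sub&(P[...,2]>.058)&(P[...,2]<.08);print("short",m.sum(),rect(P[m]),np.median(P[m],0))
sub[:]=0;sub[156:212,228:268]=1
m=sub&(P[...,2]>.006);m=cv2.morphologyEx(m.astype(np.uint8),cv2.MORPH_OPEN,np.ones((3,3)))>0
print("rack",rect(ray(np.argwhere(m)[:,::-1],K,T,.005)))
E
```

```text
stand (array([ 526.9, -236. ]), array([70.9, 70.1]), 76.2)
dock (array([497.2, 257.1]), array([76.2, 99.1]), 2.8)
tall 144 (array([460.4, -20.2]), array([25.9, 43.7]), 7.1) [ 0.45996461 -0.02018979  0.10065344]
short 155 (array([521.1, -11.9]), array([40.6, 43.8]), 7.8) [ 0.52351185 -0.01164276  0.06664169]
rack (array([492. , -15.5]), array([133. ,  69.4]), 7.2)
```

{"method": "send_rows", "body": {"steps": [[0,0,-7.9,0,0,0,-1],[0,0,-7.9,0,0,0,-1],[0,0,-7.9,0,0,0,-1],[0,0,-7.9,0,0,0,-1],[0,0,0,-0.0095,-0.046,0,-1],[0,0,0,-0.0095,-0.046,0,-1],[0,0,0,-0.0095,-0.046,0,-1],[0,0,0,-0.0095,-0.046,0,-1],[0,0,0,-0.0095,-0.046,0,-1],[0,0,0,-0.0095,-0.046,0,-1]], "force": 25}}

```text
time: 1.15
ee_pos: [0.3542, 0.2987, 0.2344]
eef_rot: [-0.079, 0.997, -0.002, -0.003]
ft_force: [1.1, -0.2, 0.4]
width: 0.0871
```

```bash
cat > go.py <<'E'
# usage: go.py x y z yaw_of_tool_y_deg -> delta in tool axes
import sys
from h import *
from bench import read_state
def rpt(x,y,z,yaw):
    s=read_state(); q=R.from_quat(s["eef_rot"]);M=q.as_matrix()
    Y=np.array([np.cos(yaw),np.sin(yaw),0]);Z=np.array([0,0,-1.]);X=np.cross(Y,Z)
    G=np.c_[X,Y,Z]
    print("t",s["time"],"pos",s["ee_pos"].round(4),"yawY",np.degrees(np.arctan2(M[1,1],M[0,1])).round(2),"j",s["joint_positions"].round(2),"w",s["width"].round(4),"F",s["ft_force"].round(1))
    print("rotvec deg",np.degrees(R.from_matrix(M.T@G).as_rotvec()).round(2),"shift now-axes",(M.T@(np.array([x,y,z])-s["ee_pos"])).round(4),"shift goal-axes",(G.T@(np.array([x,y,z])-s["ee_pos"])).round(4))
if __name__=="__main__":
    a=list(map(float,sys.argv[1:]));rpt(a[0],a[1],a[2],np.radians(a[3]))
E
python3 go.py .460 -.020 .24 97.1
```

```text
Traceback (most recent call last):
  File "go.py", line 12, in <module>
    a=list(map(float,sys.argv[1:]));rpt(a[0],a[1],a[2],np.radians(a[3]))
                                    ~~~^^^^^^^^^^^^^^^^^^^^^^^^^^^^^^^^^
  File "go.py", line 9, in rpt
    print("t",s["time"],"pos",s["ee_pos"].round(4),"yawY",np.degrees(np.arctan2(M[1,1],M[0,1])).round(2),"j",s["joint_positions"].round(2),"w",s["width"].round(4),"F",s["ft_force"].round(1))
                                                                                                                                               ^^^^^^^^^^^^^^^^
AttributeError: 'float' object has no attribute 'round'
```

```bash
sed -i 's/s\["width"\].round(4)/round(s["width"],4)/' go.py
python3 go.py .460 -.020 .24 97.1
```

```text
t 1.15 pos [0.3542 0.2987 0.2344] yawY 99.06 j [-0.81 -0.02  0.01  1.87 -0.    1.29  0.93] w 0.0871 F [ 1.1 -0.2  0.4]
rotvec deg [-0.24 -0.4   1.96] shift now-axes [-0.0543 -0.3314 -0.0047] shift goal-axes [-0.0656 -0.3294 -0.0056]
```

{"method": "send_rows", "body": {"steps": [[0,0,2,-0.008,-0.04,-0.001,-1],[0,0,0,-0.008,-0.042,-0.001,-1],[0,0,0,-0.008,-0.042,-0.001,-1],[0,0,0,-0.008,-0.042,-0.001,-1],[0,0,0,-0.008,-0.042,-0.001,-1],[0,0,0,-0.008,-0.042,-0.001,-1],[0,0,0,-0.008,-0.04,0,-1],[0,0,0,-0.006,-0.03,0,-1],[0,0,0,0,0,0,-1],[0,0,0,0,0,0,-1]]}}

```text
time: 2.15
ee_pos: [0.4573, -0.0321, 0.2413]
eef_rot: [-0.055, 0.998, -0.002, -0.003]
ft_force: [1.6, 0.2, -0.7]
width: 0.0871
```

```bash
python3 go.py .460 -.020 .24 97.1; cat > wcam.py <<'E'
import sys
from h import *
from bench import camera,camera_params,read_state
n=sys.argv[1];cam=sys.argv[2] if len(sys.argv)>2 else "wrist"
p=camera_params(cam);b,d=camera(cam)
np.savez(f"pics/{n}.npz",b=b,d=d,K=p["camera_matrix"],T=p["world_from_camera"]);cv2.imwrite(f"pics/{n}.png",b)
E
python3 wcam.py w1
```

```text
t 2.15 pos [ 0.4573 -0.0321  0.2413] yawY 96.35 j [-0.47 -0.06  0.43  1.89  0.03  1.31  1.63] w 0.0871 F [ 1.6  0.2 -0.7]
rotvec deg [-0.2  -0.32 -0.75] shift now-axes [-0.004   0.0118  0.0012] shift goal-axes [-0.0042  0.0117  0.0013]
```

View pics/w1.png

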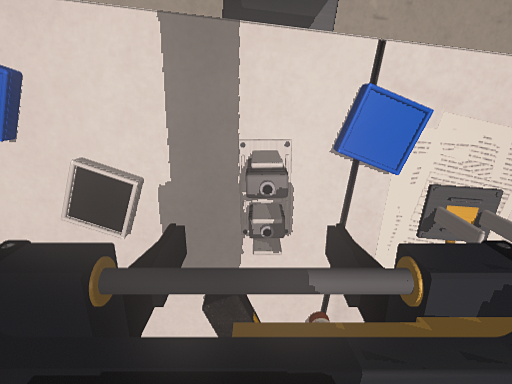

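```bash
python3 - <<'E'
from h import *
z=np.load("pics/w1.npz");K,T,d,b=z["K"],z["T"],z["d"],z["b"]
cv2.imwrite("pics/w1c.png",cv2.resize(b[130:260,225:310],None,fx=4.5,fy=4.5,interpolation=cv2.INTER_CUBIC))
P=cloud(K,T,d)
for n,(v0,v1,u0,u1),(lo,hi) in [("tall",(150,212,232,300),(.095,.104)),("short",(195,245,232,300),(.069,.079)),]:
    print(n,np.round(np.nanmedian(P[v0:v1,u0:u1,2]),3))
    m=np.zeros(d.shape,bool);m[v0:v1,u0:u1]=1;m&=(P[...,2]>lo)&(P[...,2]<hi);print(m.sum(),rect(P[m]) if m.sum()>5 else 0, np.median(P[m],0))
np.set_printoptions(linewidth=250)
print((P[136:250:3,236:300:3,2]*1000).round().astype(int))
g=cv2.cvtColor(b,cv2.COLOR_BGR2GRAY)
def dark(u0,u1,v0,v1,th,zz):
    m=np.zeros(g.shape,np.uint8); m[v0:v1,u0:u1]=(g[v0:v1,u0:u1]<th)*255
    cs,_=cv2.findContours(m,0,1);c=max(cs,key=cv2.contourArea)[:,0];return rect(ray(c,K,T,zz))
print("stand",dark(55,155,150,245,110,.02))
E
```

```text
tall 0.037
828 (array([458.5, -20.6]), array([25.6, 43. ]), 7.0) [ 0.45609349 -0.02121663  0.09985987]
short 0.014
288 (array([519.6, -12.5]), array([41.7, 33.3]), 7.1) [ 0.51855681 -0.01221033  0.07401458]
[[  0   0   0   0  -1   1  -1   0   1  -1   0 387  -1   0   0   2  -1   0   1   0  -1   1]
 [  0   0   0   2   2   4   3   5   4   5   6   5   7   6   8   7   7   5   7  -1   1   0]
 [  0   7   9   8   8   7   9   7   8   9   9   8   8   8   8   8   8  10   9   1  -1   0]
 [ -1   8  10   7   9   7   7   6   9   9   8   9   8   7   7   9   9   9   7   1   0   0]
 [  0   8   9   9   9   7  10   9   7   8   8   6   7   8   8   9   9   6   7   1   0   0]
 [  1   9   8   9   9   7  21  19  21  21  20  22  21  22   9   9   7   7   8  -1   1   0]
 [  0   8   8   9  10  10  42  41  42  42  42  43  42  43  42   9   9  12   8   0   0  -1]
 [ -1   6  13   8   8   9  59  61  60  61  60  62  62  62  61   7   9  13   8   1   0   1]
 [  0   7  13   8  24  69  76  79  78  77  77  77  79  77  80  77   9  14   7   1   1  -1]
 [ -1   8  13   8  40  86  88  87  88  87  88  89  88  88  89  89   8  13 
[... 1924 characters left out ...]
-1]
 [  1  -1   9   8   9  67  66  68  68  74  75  75  74  66  65  67  65   8   1   0   1  -1]
 [  1  -1   7  10   8  66  65  65  66  73  75  75  75  65  66  66  64  11   0   0  -1   0]
 [  0   0   1   1  -1  65  67  66  67  74  75  74  67  65  66  67  65  -1   1 387   1   1]
 [  1   0   0  -1   1   0  56  56  56  56  57  57  57  57  56   0   0   0   0  -1   1   0]
 [  0   2   0   0  -1   0  65  65  64  64  65  65  66  63  65   1   0   0   1   0  -1   0]
 [  1   1   1   0   0  -1  72  70  72  73  73  72  72  73  73   1   1   0   0   1   1  -1]
 [  1   1   0   0   1   0  79  79  80  79  80  80  80  80  81   0  -1   0   1   1   1   0]]
stand (array([ 528.2, -237.1]), array([76.7, 76.8]), 76.9)
```

View pics/w1c.png

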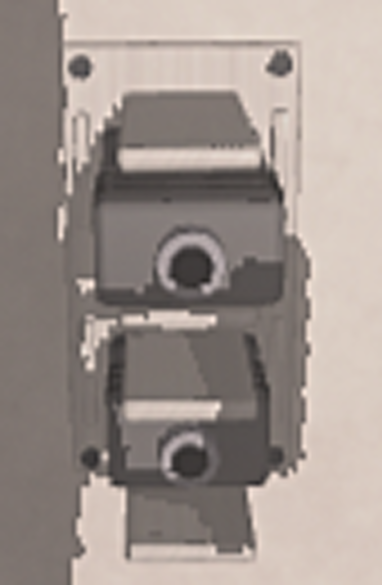

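```bash
python3 go.py .4587 -.0206 .12 97.0
```

```text
t 2.2 pos [ 0.4573 -0.0322  0.2413] yawY 96.36 j [-0.47 -0.06  0.43  1.89  0.03  1.31  1.63] w 0.087 F [-0.3 -0.1 -0.3]
rotvec deg [-0.22 -0.32 -0.64] shift now-axes [-0.0033  0.0118  0.1212] shift goal-axes [-0.0028  0.0113  0.1213]
```

{"method": "send_rows", "body": {"steps": [[-0.2,-0.3,-0.6,-0.003,0.0115,0,-1],[0,0,0,0,0,0.02,-1],[0,0,0,0,0,0.03,-1],[0,0,0,0,0,0.03,-1],[0,0,0,0,0,0.025,-1],[0,0,0,0,0,0.01,-1],[0,0,0,0,0,0,-1],[0,0,0,0,0,0,-1],[0,0,0,0,0,0,-1],[0,0,0,0,0,0,-1]]}}

```text
time: 3.2
ee_pos: [0.4608, -0.0047, 0.126]
eef_rot: [-0.071, 0.997, 0.003, 0.003]
ft_force: [-0.3, -0.5, -0.1]
width: 0.0873
```

```bash
python3 go.py .4587 -.0206 .071 97.0
```

```text
t 3.2 pos [ 0.4608 -0.0047  0.126 ] yawY 98.17 j [-0.48  0.06  0.41  2.04 -0.03  1.04  1.66] w 0.0873 F [-0.3 -0.5 -0.1]
rotvec deg [0.27 0.42 1.17] shift now-axes [ 0.0047 -0.0157  0.0549] shift goal-axes [ 0.004  -0.0156  0.055 ]
```

{"method": "send_rows", "body": {"steps": [[0.1,0.15,0.45,0.0018,-0.0063,0,-1],[0,0,0,0,0,0,-1],[0,0,0,0,0,0,-1],[0,0,0,0,0,0,-1],[0,0,0,0,0,0,-1],[0,0,0,0,0,0,-1],[0,0,0,0,0,0,-1],[0,0,0,0,0,0,-1],[0,0,0,0,0,0,-1],[0,0,0,0,0,0,-1]]}}

```text
time: 4.2
ee_pos: [0.4608, -0.0119, 0.1276]
eef_rot: [-0.067, 0.998, 0.002, 0.004]
ft_force: [-0.0, -0.2, -0.5]
width: 0.0872
```

```bash
python3 go.py .4587 -.0206 .071 97.0
```

```text
t 4.2 pos [ 0.4608 -0.0119  0.1276] yawY 97.63 j [-0.48  0.06  0.42  2.04 -0.03  1.04  1.66] w 0.0872 F [-0.  -0.2 -0.5]
rotvec deg [0.19 0.42 0.63] shift now-axes [ 0.0037 -0.0085  0.0565] shift goal-axes [ 0.0032 -0.0083  0.0566]
```

{"method": "send_rows", "body": {"steps": [[0.15,0.3,0.5,0.0032,-0.0075,0,-1],[0,0,0,0,0,0,-1],[0,0,0,0,0,0,-1],[0,0,0,0,0,0.004,-1],[0,0,0,0,0,0.005,-1],[0,0,0,0,0,0.005,-1],[0,0,0,0,0,0.003,-1],[0,0,0,0,0,0,-1],[0,0,0,0,0,0,-1],[0,0,0,0,0,0,-1]]}}

```text
time: 5.2
ee_pos: [0.4581, -0.0206, 0.1084]
eef_rot: [-0.062, 0.998, 0.0, 0.0]
ft_force: [0.3, -0.4, 1.4]
width: 0.0871
```

```bash
python3 go.py .4587 -.0206 .071 97.0
```

```text
t 5.2 pos [ 0.4581 -0.0206  0.1084] yawY 97.08 j [-0.47  0.08  0.43  2.06 -0.04  1.    1.68] w 0.0871 F [ 0.3 -0.4  1.4]
rotvec deg [0.02 0.03 0.08] shift now-axes [-0.0006 -0.0001  0.0374] shift goal-axes [-0.0006 -0.0001  0.0374]
```

{"method": "send_rows", "body": {"steps": [[0,0,0,0,0,0.004,-1],[0,0,0,0,0,0.006,-1],[0,0,0,0,0,0.007,-1],[0,0,0,0,0,0.007,-1],[0,0,0,0,0,0.006,-1],[0,0,0,0,0,0.004,-1],[0,0,0,0,0,0.002,-1],[0,0,0,0,0,0,-1],[0,0,0,0,0,0,-1],[0,0,0,0,0,0,-1]]}}

```text
time: 6.2
ee_pos: [0.4581, -0.0205, 0.0691]
eef_rot: [-0.062, 0.998, 0.0, 0.0]
ft_force: [0.2, -0.2, -0.0]
width: 0.0871
```

```bash
python3 go.py .4587 -.0206 .071 97.0
```

```text
t 6.2 pos [ 0.4581 -0.0205  0.0691] yawY 97.08 j [-0.46  0.15  0.43  2.09 -0.08  0.91  1.71] w 0.0871 F [ 0.2 -0.2 -0. ]
rotvec deg [0.01 0.02 0.08] shift now-axes [-0.0006 -0.0001 -0.0019] shift goal-axes [-0.0006 -0.0001 -0.0019]
```

{"method": "send_rows", "body": {"steps": [[0,0,0,0,0,0,-0.3],[0,0,0,0,0,0,-0.1],[0,0,0,0,0,0,0.1],[0,0,0,0,0,0,0.3],[0,0,0,0,0,0,1],[0,0,0,0,0,0,1],[0,0,0,0,0,0,1],[0,0,0,0,0,0,1],[0,0,0,0,0,0,1],[0,0,0,0,0,0,1]], "force": 25}}

```text
time: 7.2
ee_pos: [0.4586, -0.0205, 0.0698]
eef_rot: [-0.062, 0.998, 0.0, 0.001]
ft_force: [-0.3, -1.1, 0.5]
width: 0.0436
```

```bash
python3 go.py .4587 -.0206 .071 97.0
```

```text
t 7.2 pos [ 0.4586 -0.0205  0.0698] yawY 97.08 j [-0.46  0.15  0.43  2.09 -0.08  0.91  1.71] w 0.0436 F [-0.3 -1.1  0.5]
rotvec deg [0.02 0.1  0.08] shift now-axes [-0.0001 -0.0001 -0.0012] shift goal-axes [-0.0001 -0.0001 -0.0012]
```

{"method": "send_rows", "body": {"steps": [[0,0,0,0,0,-0.004,1],[0,0,0,0,0,-0.008,1],[0,0,0,0,0,-0.013,1],[0,0,0,0,0,-0.018,1],[0,0,0,0,0,-0.02,1],[0,0,0,0,0,-0.02,1],[0,0,0,0,0,-0.018,1],[0,0,0,0,0,-0.012,1],[0,0,0,0,0,-0.005,1],[0,0,0,0,0,0,1]]}}

```text
time: 8.2
ee_pos: [0.457, -0.0212, 0.1953]
eef_rot: [-0.061, 0.998, 0.0, 0.0]
ft_force: [0.4, -0.1, -1.9]
width: 0.044
```

```bash
python3 go.py .528 -.2365 .17 76.5
```

```text
t 8.2 pos [ 0.457  -0.0212  0.1953] yawY 97.02 j [-0.48 -0.03  0.42  1.96  0.01  1.2   1.63] w 0.044 F [ 0.4 -0.1 -1.9]
rotvec deg [1.000e-02 2.000e-02 2.052e+01] shift now-axes [-0.0442 -0.2224  0.0253] shift goal-axes [-0.1193 -0.1928  0.0253]
```

{"method": "send_rows", "body": {"steps": [[0,0,0,-0.002,-0.01,0,1],[0,0,0,-0.004,-0.02,0,1],[0,0,0,-0.006,-0.03,0,1],[0,0,0,-0.006,-0.032,0,1],[0,0,0,-0.006,-0.032,0,1],[0,0,0,-0.006,-0.032,0,1],[0,0,0,-0.006,-0.03,0,1],[0,0,0,-0.004,-0.02,0,1],[0,0,0,-0.002,-0.01,0,1],[0,0,0,0,0,0,1]]}}

```text
time: 9.2
ee_pos: [0.5233, -0.2444, 0.1862]
eef_rot: [-0.062, 0.998, -0.002, -0.007]
ft_force: [-0.8, -0.4, -1.4]
width: 0.0436
```

{"method": "send_rows", "body": {"steps": [[0,0,1.5,0,0,0,1],[0,0,2.5,0,0,0,1],[0,0,3.5,0,0,0,1],[0,0,4,0,0,0,1],[0,0,3.5,0,0,0,1],[0,0,2.5,0,0,0,1],[0,0,1.5,0,0,0,1],[0,0,0.5,0,0,0,1],[0,0,0,0,0,0,1],[0,0,0,0,0,0,1]]}}

```text
time: 10.2
ee_pos: [0.5227, -0.2332, 0.1847]
eef_rot: [0.113, 0.994, 0.0, -0.008]
ft_force: [-0.9, 0.2, -1.6]
width: 0.0439
```

```bash
python3 go.py .528 -.2365 .13 76.5
```

```text
t 10.2 pos [ 0.5227 -0.2332  0.1847] yawY 77.04 j [-0.23  0.3   0.68  1.7  -0.2   1.23  1.85] w 0.0439 F [-0.9  0.2 -1.6]
rotvec deg [-0.08 -0.87  0.54] shift now-axes [-0.0068 -0.002   0.0547] shift goal-axes [-0.0059 -0.002   0.0547]
```

{"method": "send_rows", "body": {"steps": [[0,-0.8,0.5,-0.006,-0.002,0,1],[0,0,0,0,0,0,1],[0,0,0,0,0,0.005,1],[0,0,0,0,0,0.012,1],[0,0,0,0,0,0.016,1],[0,0,0,0,0,0.016,1],[0,0,0,0,0,0.014,1],[0,0,0,0,0,0.008,1],[0,0,0,0,0,0.003,1],[0,0,0,0,0,0,1]]}}

```text
time: 11.2
ee_pos: [0.5274, -0.237, 0.1034]
eef_rot: [0.117, 0.993, -0.001, -0.001]
ft_force: [-0.3, -0.0, -2.8]
width: 0.0438
```

```bash
python3 go.py .528 -.2365 .082 76.5; python3 wcam.py s1 side
```

```text
t 11.2 pos [ 0.5274 -0.237   0.1034] yawY 76.52 j [-0.19  0.4   0.65  1.77 -0.27  1.06  1.89] w 0.0438 F [-0.3 -0.  -2.8]
rotvec deg [-0.1  -0.13  0.02] shift now-axes [-0.0005  0.0007  0.0214] shift goal-axes [-0.0005  0.0006  0.0214]
```

View pics/s1.png

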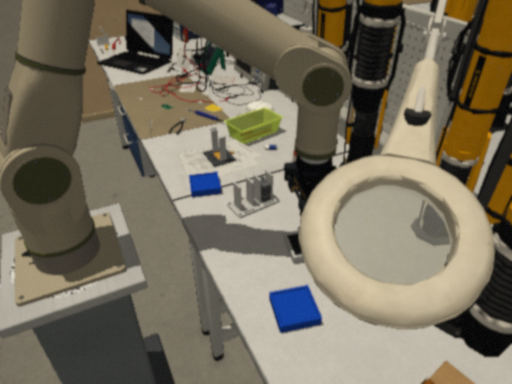

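{"method": "send_rows", "body": {"steps": [[0,0,0,0,0,0.003,1],[0,0,0,0,0,0.004,1],[0,0,0,0,0,0.004,1],[0,0,0,0,0,0.003,1],[0,0,0,0,0,0.002,1],[0,0,0,0,0,0.001,1],[0,0,0,0,0,0,1],[0,0,0,0,0,0,1],[0,0,0,0,0,0,1],[0,0,0,0,0,0,1]]}}

```text
time: 12.25
ee_pos: [0.5289, -0.2375, 0.0873]
eef_rot: [0.117, 0.993, -0.001, 0.001]
ft_force: [-0.6, 0.6, -0.9]
width: 0.0439
```

```bash
python3 go.py .528 -.2365 .082 76.5
```

```text
t 12.25 pos [ 0.5289 -0.2375  0.0873] yawY 76.53 j [-0.18  0.42  0.64  1.78 -0.29  1.03  1.9 ] w 0.0439 F [-0.6  0.6 -0.9]
rotvec deg [-0.09  0.1   0.03] shift now-axes [0.0011 0.0008 0.0053] shift goal-axes [0.0011 0.0008 0.0053]
```

{"method": "send_rows", "body": {"steps": [[0,0,0,0,0,0.001,1],[0,0,0,0,0,0.0015,1],[0,0,0,0,0,0.0015,1],[0,0,0,0,0,0.0015,1],[0,0,0,0,0,0.001,1],[0,0,0,0,0,0.0005,1],[0,0,0,0,0,0,1],[0,0,0,0,0,0,1],[0,0,0,0,0,0,1],[0,0,0,0,0,0,1]]}}

```text
time: 13.25
ee_pos: [0.5294, -0.2378, 0.0818]
eef_rot: [0.117, 0.993, -0.0, 0.001]
ft_force: [-0.9, -0.6, 0.8]
width: 0.0437
```

```bash
python3 go.py .528 -.2365 .082 76.5; python3 wcam.py w2
```

```text
t 13.25 pos [ 0.5294 -0.2378  0.0818] yawY 76.51 j [-0.17  0.43  0.64  1.79 -0.29  1.02  1.91] w 0.0437 F [-0.9 -0.6  0.8]
rotvec deg [-0.03  0.17  0.01] shift now-axes [ 0.0017  0.001  -0.0002] shift goal-axes [ 0.0017  0.001  -0.0002]
```

View pics/w2.png

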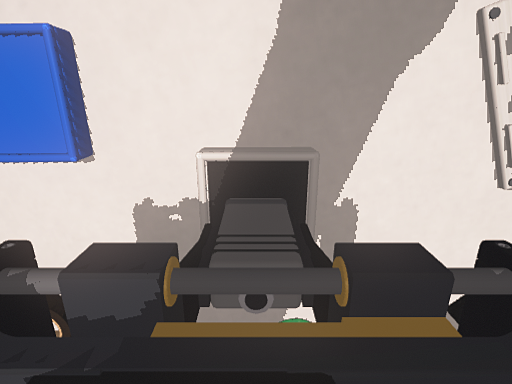

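{"method": "send_rows", "body": {"steps": [[0,0,0,0,0,0.001,1],[0,0,0,0,0,0.001,1],[0,0,0,0,0,0.001,1],[0,0,0,0,0,0.001,1],[0,0,0,0,0,0,1],[0,0,0,0,0,0,1],[0,0,0,0,0,0,1],[0,0,0,0,0,0,1],[0,0,0,0,0,0,1],[0,0,0,0,0,0,1]]}}

```text
time: 14.3
ee_pos: [0.5296, -0.2381, 0.0818]
eef_rot: [0.118, 0.993, 0.001, 0.002]
ft_force: [-0.1, 0.4, 0.7]
width: 0.0438
```

```bash
python3 go.py .528 -.2365 .082 76.5
```

```text
t 14.3 pos [ 0.5296 -0.2381  0.0818] yawY 76.49 j [-0.17  0.43  0.64  1.79 -0.3   1.02  1.91] w 0.0438 F [-0.1  0.4  0.7]
rotvec deg [ 0.11  0.18 -0.01] shift now-axes [ 0.0019  0.0011 -0.0002] shift goal-axes [ 0.0019  0.0011 -0.0002]
```

{"method": "send_rows", "body": {"steps": [[0,0,0,0,0,0,0],[0,0,0,0,0,0,-0.1],[0,0,0,0,0,0,-0.2],[0,0,0,0,0,0,-0.4],[0,0,0,0,0,0,-0.7],[0,0,0,0,0,0,-1],[0,0,0,0,0,0,-1],[0,0,0,0,0,0,-1],[0,0,0,0,0,0,-1],[0,0,0,0,0,0,-1]]}}

```text
time: 15.3
ee_pos: [0.5298, -0.2381, 0.0816]
eef_rot: [0.118, 0.993, 0.001, 0.002]
ft_force: [-0.8, -1.0, -0.1]
width: 0.0865
```

```bash
python3 go.py .5294 -.2376 .22 76.5
```

```text
t 15.3 pos [ 0.5298 -0.2381  0.0816] yawY 76.5 j [-0.17  0.43  0.64  1.79 -0.3   1.02  1.91] w 0.0865 F [-0.8 -1.  -0.1]
rotvec deg [ 0.1   0.21 -0.01] shift now-axes [ 0.      0.0006 -0.1384] shift goal-axes [ 0.0005  0.0004 -0.1384]
```

{"method": "send_rows", "body": {"steps": [[0,0,0,0,0,-0.005,-1],[0,0,0,0,0,-0.012,-1],[0,0,0,0,0,-0.02,-1],[0,0,0,0,0,-0.024,-1],[0,0,0,0,0,-0.024,-1],[0,0,0,0,0,-0.024,-1],[0,0,0,0,0,-0.022,-1],[0,0,0,0,0,-0.015,-1],[0,0,0,0,0,-0.006,-1],[0,0,0,0,0,0,-1]]}}

```text
time: 16.3
ee_pos: [0.5286, -0.2395, 0.2474]
eef_rot: [0.119, 0.993, 0.0, 0.004]
ft_force: [0.0, -0.4, 0.6]
width: 0.0873
```

{"method": "send_rows", "body": {"steps": [[0,0,4,0,0,0,-1],[0,0,8,0,0,0,-1],[0,0,8.4,0,0,0,-1],[0,0,8.4,0,0,0,-1],[0,0,8.4,0,0,0,-1],[0,0,8.4,0,0,0,-1],[0,0,8.4,0,0,0,-1],[0,0,8.4,0,0,0,-1],[0,0,8.4,0,0,0,-1],[0,0,6,0,0,0,-1]]}}

```text
time: 17.3
ee_pos: [0.5247, -0.2386, 0.2403]
eef_rot: [0.723, 0.691, -0.0, -0.001]
ft_force: [0.5, -0.3, 0.1]
width: 0.0868
```

```bash
python3 go.py .5294 -.2376 .23 -13.5; python3 wcam.py w3
```

```text
t 17.3 pos [ 0.5247 -0.2386  0.2403] yawY -2.54 j [-0.4   0.3   0.92  1.63 -0.25  1.33  0.51] w 0.0868 F [ 0.5 -0.3  0.1]
rotvec deg [-0.13 -0.09 10.96] shift now-axes [0.0012 0.0047 0.0103] shift goal-axes [0.002  0.0044 0.0103]
```

View pics/w3.png

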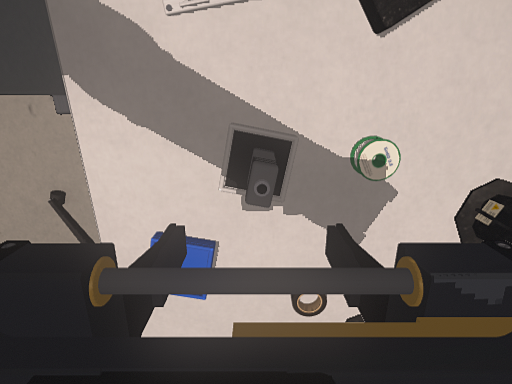

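```bash
python3 - <<'E'
from h import *
z=np.load("pics/w3.npz");K,T,d,b=z["K"],z["T"],z["d"],z["b"]
P=cloud(K,T,d)
m=np.zeros(d.shape,bool);m[140:225,225:300]=1;m&=(P[...,2]>.107)&(P[...,2]<.117);print(m.sum(),rect(P[m]),np.median(P[m],0))
m=np.zeros(d.shape,bool);m[140:225,225:300]=1;m&=(P[...,2]>.118)&(P[...,2]<.13);print(m.sum(),P[m].mean(0))
E
```

```text
896 (array([ 530.1, -236.9]), array([43.7, 26. ]), 76.5) [ 0.53022672 -0.23178713  0.11188919]
204 [ 0.5301239  -0.23659041  0.12036722]
```

{"method": "send_rows", "body": {"steps": [[0,0,3,0.001,0.002,0.003,-1],[0,0,4,0.001,0.002,0.005,-1],[0,0,3,0,0.001,0.01,-1],[0,0,1,0,0,0.015,-1],[0,0,0,0,0,0.015,-1],[0,0,0,0,0,0.01,-1],[0,0,0,0,0,0.006,-1],[0,0,0,0,0,0.002,-1],[0,0,0,0,0,0,-1],[0,0,0,0,0,0,-1]]}}

```text
time: 18.35
ee_pos: [0.5274, -0.2363, 0.1664]
eef_rot: [0.785, 0.62, -0.002, -0.003]
ft_force: [-0.2, 0.3, -0.4]
width: 0.0873
```

```bash
python3 go.py .5301 -.2368 .082 -13.5
```

```text
t 18.35 pos [ 0.5274 -0.2363  0.1664] yawY -13.42 j [-0.39  0.39  0.92  1.72 -0.33  1.21  0.38] w 0.0873 F [-0.2  0.3 -0.4]
rotvec deg [-0.47 -0.04  0.08] shift now-axes [0.0001 0.0034 0.0844] shift goal-axes [0.0002 0.0027 0.0844]
```

{"method": "send_rows", "body": {"steps": [[-0.4,0,0,0,0.0025,0,-1],[0,0,0,0,0,0.004,-1],[0,0,0,0,0,0.01,-1],[0,0,0,0,0,0.014,-1],[0,0,0,0,0,0.016,-1],[0,0,0,0,0,0.015,-1],[0,0,0,0,0,0.012,-1],[0,0,0,0,0,0.007,-1],[0,0,0,0,0,0.003,-1],[0,0,0,0,0,0,-1]]}}

```text
time: 19.35
ee_pos: [0.53, -0.2368, 0.0782]
eef_rot: [0.785, 0.62, 0.0, -0.001]
ft_force: [-0.4, 0.3, -0.1]
width: 0.0867
```

```bash
python3 go.py .5301 -.2368 .082 -13.5
```

```text
t 19.35 pos [ 0.53   -0.2368  0.0782] yawY -13.4 j [-0.33  0.5   0.84  1.79 -0.43  1.04  0.44] w 0.0867 F [-0.4  0.3 -0.1]
rotvec deg [-0.04 -0.04  0.1 ] shift now-axes [ 0.      0.0001 -0.0038] shift goal-axes [ 0.      0.0001 -0.0038]
```

{"method": "send_rows", "body": {"steps": [[0,0,0,0,0,0,-0.4],[0,0,0,0,0,0,0],[0,0,0,0,0,0,0.2],[0,0,0,0,0,0,0.3],[0,0,0,0,0,0,0.35],[0,0,0,0,0,0,0.4],[0,0,0,0,0,0,0.5],[0,0,0,0,0,0,1],[0,0,0,0,0,0,1],[0,0,0,0,0,0,1]], "force": 15}}

```text
time: 20.35
ee_pos: [0.5313, -0.2373, 0.0804]
eef_rot: [0.785, 0.62, 0.001, 0.001]
ft_force: [-0.2, 0.9, 0.1]
width: 0.0256
```

{"method": "send_rows", "body": {"steps": [[0,0,0,0,0,0,1],[0,0,0,0,0,0,1],[0,0,0,0,0,-0.004,1],[0,0,0,0,0,-0.008,1],[0,0,0,0,0,-0.014,1],[0,0,0,0,0,-0.02,1],[0,0,0,0,0,-0.02,1],[0,0,0,0,0,-0.02,1],[0,0,0,0,0,-0.015,1],[0,0,0,0,0,-0.006,1]], "force": 25}}

```text
time: 21.35
ee_pos: [0.53, -0.2379, 0.1962]
eef_rot: [0.785, 0.619, 0.001, 0.001]
ft_force: [-0.7, -0.2, -1.9]
width: 0.0257
```

```bash
python3 go.py .498 .257 .2 2.8; python3 wcam.py w4;python3 wcam.py t4 top
```

```text
t 21.35 pos [ 0.53   -0.2379  0.1962] yawY -13.49 j [-0.41  0.36  0.93  1.68 -0.31  1.25  0.36] w 0.0257 F [-0.7 -0.2 -1.9]
rotvec deg [  0.15  -0.03 -16.29] shift now-axes [ 0.4738 -0.1465 -0.0037] shift goal-axes [ 0.4959 -0.0078 -0.0038]
```

View pics/w4.png

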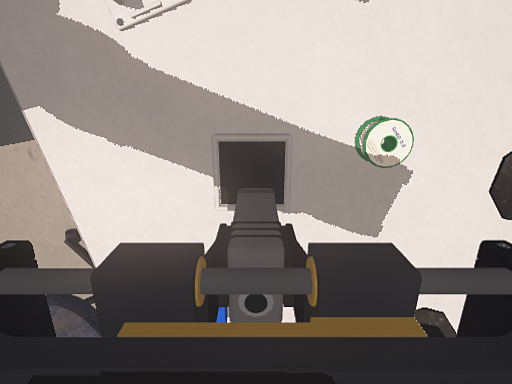

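{"method": "send_rows", "body": {"steps": [[0,0,-2,0.005,0,-0.002,1],[0,0,-4,0.01,0,-0.002,1],[0,0,-5,0.02,-0.002,-0.002,1],[0,0,-4,0.03,-0.002,-0.002,1],[0,0,-1,0.035,-0.002,0,1],[0,0,0,0.04,-0.002,0,1],[0,0,0,0.04,-0.002,0,1],[0,0,0,0.04,-0.002,0,1],[0,0,0,0.035,-0.002,0,1],[0,0,0,0.025,0,0,1]]}}

```text
time: 22.45
ee_pos: [0.5042, 0.0504, 0.1969]
eef_rot: [0.683, 0.73, -0.004, -0.002]
ft_force: [-0.1, -0.4, -1.9]
width: 0.0259
```

```bash
python3 go.py .498 .257 .2 2.8
```

```text
t 22.45 pos [0.5042 0.0504 0.1969] yawY 3.82 j [-0.89  0.11  0.76  1.85 -0.08  1.22 -0.04] w 0.0259 F [-0.1 -0.4 -1.9]
rotvec deg [-0.48  0.18  1.02] shift now-axes [ 0.2065  0.0075 -0.0037] shift goal-axes [ 0.2066  0.0039 -0.0031]
```

{"method": "send_rows", "body": {"steps": [[-0.4,0.1,0.8,0.015,0.001,-0.001,1],[0,0,0,0.02,0.001,0,1],[0,0,0,0.02,0,0,1],[0,0,0,0.015,0,0,1],[0,0,0,0.007,0,0,1],[0,0,0,0.002,0,0,1],[0,0,0,0,0,0,1],[0,0,0,0,0,0,1],[0,0,0,0,0,0,1],[0,0,0,0,0,0,1]]}}

```text
time: 23.45
ee_pos: [0.4977, 0.1356, 0.1942]
eef_rot: [0.683, 0.73, -0.004, -0.001]
ft_force: [0.4, -0.1, -1.7]
width: 0.0263
```

```bash
python3 go.py .498 .257 .2 2.8; python3 wcam.py w5
```

```text
t 23.45 pos [0.4977 0.1356 0.1942] yawY 3.78 j [-0.99  0.14  0.69  1.83 -0.09  1.21 -0.2 ] w 0.0263 F [ 0.4 -0.1 -1.7]
rotvec deg [-0.42  0.24  0.98] shift now-axes [ 0.1211  0.0082 -0.0064] shift goal-axes [ 0.1213  0.0062 -0.0058]
```

View pics/w5.png

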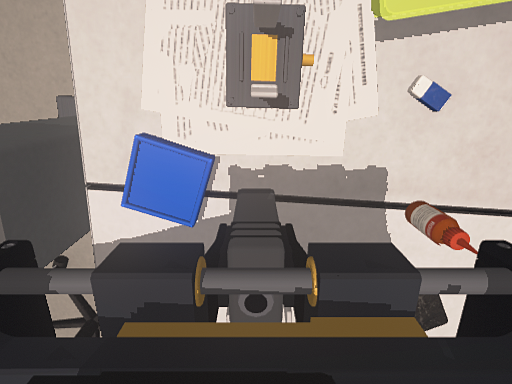

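```bash
python3 - <<'E'
from h import *
np.set_printoptions(linewidth=250)
z=np.load("pics/w5.npz");K,T,d,b=z["K"],z["T"],z["d"],z["b"]
P=cloud(K,T,d)
print((P[0:114:4,220:316:4,2]*1000).round().astype(int))
g=b.max(2); hsv=cv2.cvtColor(b,cv2.COLOR_BGR2HSV)
def rr(m,zz,n):
    cs,_=cv2.findContours(m.astype(np.uint8)*255,0,1);c=max(cs,key=cv2.contourArea)[:,0];print(n,rect(ray(c,K,T,zz)),c.min(0),c.max(0))
sub=np.zeros(d.shape,bool);sub[0:120,215:320]=1
rr(sub&((g<120)|((hsv[...,1]>150)&(np.arange(512)[None]<302))|(P[...,2]>.006)),.01,"base")
m=sub&(P[...,2]>.006)&(P[...,2]<.02)&(g<130);print("basepts",rect(P[m]),m.sum())
m=sub&(P[...,2]>.03)&(P[...,1]<.245);print("cheekA",rect(P[m]),m.sum(),np.median(P[m],0))
m=sub&(P[...,2]>.03)&(P[...,1]>.26);print("cheekB",m.sum(),rect(P[m]) if m.sum() else 0)
cv2.imwrite("pics/w5c.png",cv2.resize(b[0:120,210:330],None,fx=4.8,fy=4.8,interpolation=cv2.INTER_CUBIC))
E
```

```text
[[  3   3   3   5   4   5   3   3   2  90  91  88  91  91  91  90   4   3   3   3   3   3   2   4]
 [  2   4  10  11  10  11   8   9  11  88  87  88  88  89  88  88  10   8  10  10   8   4   1   2]
 [  4   2  12  11   9  10  10  11  12  78  78  78  78  80  80  11  11  10  10  10  11  10   3   4]
 [  4   3  10  12   9   9  10  11   9  65  65  67  67  66  68  10  10  10   9  10  12  10   1   1]
 [  3   4  10  10  10  11  10  11  11  53  53  54  54  54  55  11  11   9  11  11  10  10   2   2]
 [  2   3  11  10  10  11  10  10   9  39  39  40  40  41  40  10   9   9  11  10  11  10   5   4]
 [  4   2  10   9  11  10  10  11   8  24  24  24  25  25  10  12  11  10  11  10  11   9   2   3]
 [  3   2  10  11  10  10   9  10  10  11   9  11  11   9   9  10  11  11   9  10  11   2   2   3]
 [  2   4  10  10  10  15   9  11   9  10  10  10  10  11  11  10  10  11   9  11  11   2   3   2]
 [  4   1   9   8  10  15  11  11   9  11  11  11  10  10  10  10  10  18  11   9  10   3   4   2]
 [  2   2  11  11  10  15  10  10  11  10  10  11  12  11  11   9  11  17   9  10  10   4   1   3]
 [  2   3  
[... 1368 characters left out ...]
4   4]
 [  3   3  12  12  11  10  12  10  11  11  10  10  11   9  10  10  11  12  12  12   3   4   3   4]
 [  2   2   9  11   9  10   9   9  10   9  11  11   9  10   9  11  10  10  11  11   3   4   3   3]
 [  4   4   2   3   3   3   3   3   3   2   3   3   2   3   2   9   8   8  11   8   4   3   4   4]
 [  3   3   2   2   2   2   4   2   2   3   3   3   3   3   4   3   2   3   3   3   4   3   3   4]]
base (array([502.9, 260. ]), array([ 92.2, 102.2]), 2.8) [225   0] [314 108]
basepts (array([502.4, 258.4]), array([90.2, 99. ]), 2.1) 5778
cheekA (array([497.5, 225.3]), array([21.7, 10.3]), 1.0) 412 [0.49626393 0.22441551 0.09628386]
cheekB 602 (array([495.2, 287.6]), array([21.9,  3.1]), 2.8)
```

View pics/w5c.png

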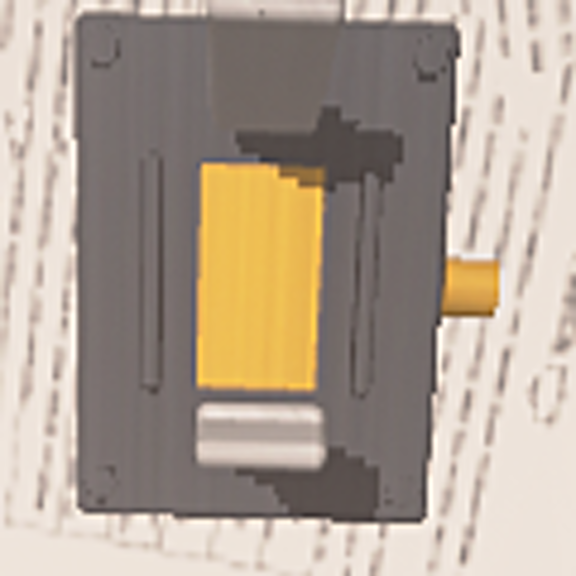

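```bash
python3 - <<'E'
from h import *
z=np.load("pics/w5.npz");K,T,d,b=z["K"],z["T"],z["d"],z["b"]
P=cloud(K,T,d);hsv=cv2.cvtColor(b,cv2.COLOR_BGR2HSV);g=b.max(2)
sub=np.zeros(d.shape,bool);sub[4:120,215:320]=1
y=(hsv[...,1]>120)&(hsv[...,0]>15)&(hsv[...,0]<35)&sub
m=y.copy();m[:,290:]=0;c=np.argwhere(m)[:,::-1];print("yellow",rect(ray(c,K,T,.010)),m.sum())
m=sub&(P[...,2]>.0068)&(P[...,2]<.02)&~(y&(np.arange(512)[None]>290))
m=cv2.morphologyEx(m.astype(np.uint8),cv2.MORPH_OPEN,np.ones((21,21)))
c=np.argwhere(m)[:,::-1];print("base",rect(ray(c,K,T,.010)))
# edge lines of base: left and right columns per row
L=[];Rr=[]
for v in range(10,104):
    u=np.where((g[v,215:320]<130))[0]+215
    u=u[u<306]
    L.append((u.min(),v)); 
    if not 48<v<70: Rr.append((u.max(),v))
for n,e in (("L",L),("R",Rr)):
    p=ray(np.array(e)+0.0,K,T,.01)[:,:2].astype(np.float32); l=cv2.fitLine(p,cv2.DIST_HUBER,0,.01,.01).ravel(); print(n,l.round(4),np.degrees(np.arctan2(l[1],l[0])).round(2))
for n,s in (("lipL",slice(235,250)),("lipR",slice(280,292))):
    m=np.zeros(d.shape,bool);m[30:90,s]=1;m&=(P[...,2]>.0132)&(P[...,2]<.02);q=P[m];print(n,q.mean(0),q.min(0),q.max(0))
E
```

```text
yellow (array([496.5, 258.7]), array([26. , 43.8]), 3.5) 1165
base (array([496.3, 264. ]), array([78.5, 75.7]), 2.6)
L [ 0.0354 -0.9994  0.4579  0.2456] -87.97
R [ 0.0371 -0.9993  0.5354  0.2621] -87.88
lipL [0.47353409 0.25826857 0.01495814] [0.4712045  0.23507397 0.01322009] [0.47576956 0.28027741 0.01702779]
lipR [0.51915961 0.26012484 0.01493893] [0.51641907 0.23710279 0.01330432] [0.52175243 0.28218858 0.01765629]
```

{"method": "send_rows", "body": {"steps": [[-0.4,0.2,0.5,0.005,0.001,0,1],[0,0,0.5,0.012,0.001,0,1],[0,0,0,0.018,0.001,0,1],[0,0,0,0.02,0.001,0,1],[0,0,0,0.02,0.001,0,1],[0,0,0,0.018,0.001,0,1],[0,0,0,0.014,0,0,1],[0,0,0,0.007,0,0,1],[0,0,0,0.003,0,0,1],[0,0,0,0,0,0,1]]}}

```text
time: 24.5
ee_pos: [0.497, 0.2663, 0.1935]
eef_rot: [0.689, 0.725, -0.0, 0.0]
ft_force: [0.1, 0.3, -2.2]
width: 0.0259
```

```bash
python3 go.py .4965 .2588 .17 2.6
```

```text
t 24.5 pos [0.497  0.2663 0.1935] yawY 2.93 j [-1.1   0.25  0.61  1.72 -0.15  1.22 -0.39] w 0.0259 F [ 0.1  0.3 -2.2]
rotvec deg [-0.01  0.02  0.33] shift now-axes [-0.0075 -0.0008  0.0235] shift goal-axes [-0.0075 -0.0008  0.0235]
```

{"method": "send_rows", "body": {"steps": [[0,0,0.3,-0.0035,-0.0005,0,1],[0,0,0,-0.003,0,0,1],[0,0,0,0,0,0,1],[0,0,0,0,0,0.003,1],[0,0,0,0,0,0.005,1],[0,0,0,0,0,0.006,1],[0,0,0,0,0,0.004,1],[0,0,0,0,0,0.002,1],[0,0,0,0,0,0,1],[0,0,0,0,0,0,1]]}}

```text
time: 25.5
ee_pos: [0.4973, 0.2557, 0.1715]
eef_rot: [0.693, 0.721, -0.001, 0.0]
ft_force: [0.1, 0.6, -2.2]
width: 0.0255
```

```bash
python3 go.py .4965 .2588 .08 2.6;python3 wcam.py w6;python3 wcam.py s6 side; python3 -c "
import cv2
b=cv2.imread('pics/s6.png');cv2.imwrite('pics/s6c.png',cv2.resize(b[90:220,150:320],None,fx=4.4,fy=4.4))"
```

```text
t 25.5 pos [0.4973 0.2557 0.1715] yawY 2.32 j [-1.08  0.26  0.62  1.76 -0.16  1.18 -0.38] w 0.0255 F [ 0.1  0.6 -2.2]
rotvec deg [-0.04  0.05 -0.28] shift now-axes [ 0.0032 -0.0006  0.0915] shift goal-axes [ 0.0032 -0.0006  0.0915]
```

View pics/s6c.png

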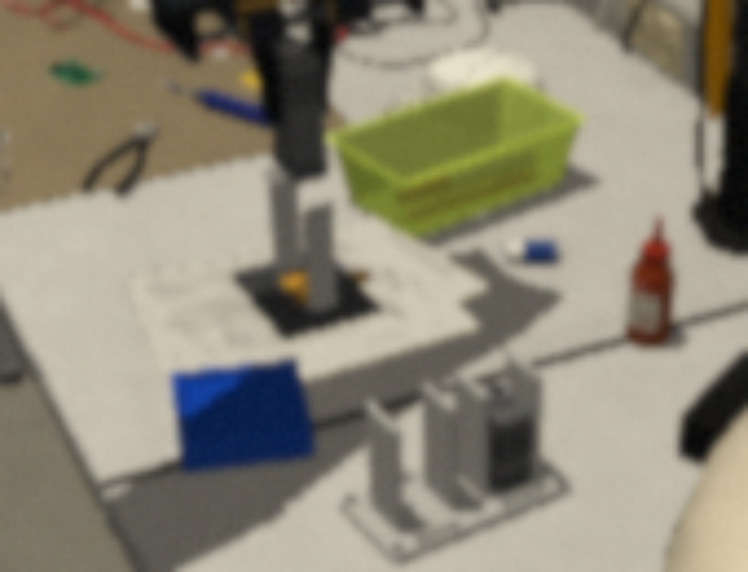

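View pics/w6.png

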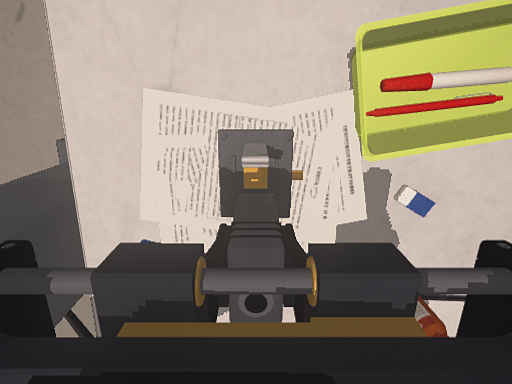

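```bash
python3 - <<'E'
from h import *
z=np.load("pics/w6.npz");K,T,d,b=z["K"],z["T"],z["d"],z["b"]
P=cloud(K,T,d)
m=np.zeros(d.shape,bool);m[120:190,225:285]=1
for lo,hi in((.03,.06),(.06,.08),(.085,.12)):
    q=P[m&(P[...,2]>lo)&(P[...,2]<hi)];print(len(q),q.min(0).round(4),q.max(0).round(4),rect(q) if len(q)>5 else 0)
g=b.max(2);e={"L":[], "R":[]}
for v in range(136,210):
    u=np.where(g[v,205:300]<115)[0]+205
    e["L"].append((u.min(),v)); 
    if not 165<v<185:e["R"].append((u[u<296].max(),v))
for n in e:
    p=ray(np.array(e[n])+.5,K,T,.01)[:,:2].astype(np.float32);l=cv2.fitLine(p,cv2.DIST_HUBER,0,.01,.01).ravel();print(n,l.round(4),np.degrees(np.arctan2(l[1],l[0])).round(2))
E
```

```text
115 [0.4847 0.2932 0.0316] [0.5061 0.2952 0.06  ] (array([495.4, 294.3]), array([ 1.9, 21.4]), 89.2)
114 [0.4845 0.2931 0.0601] [0.5056 0.2951 0.08  ] (array([495. , 294.3]), array([21.2,  1.3]), 3.0)
362 [0.4843 0.2764 0.0881] [0.5082 0.2975 0.1195] (array([495.9, 287.1]), array([23.8, 20.4]), 2.6)
L [ 0.0301 -0.9995  0.4579  0.2684] -88.27
R [ 0.0411 -0.9992  0.5362  0.2587] -87.65
```

{"method": "send_rows", "body": {"steps": [[0,0,-0.25,0.0028,-0.0006,0,1],[0,0,0,0,0,0,1],[0,0,0,0,0,0.003,1],[0,0,0,0,0,0.005,1],[0,0,0,0,0,0.005,1],[0,0,0,0,0,0.005,1],[0,0,0,0,0,0.003,1],[0,0,0,0,0,0.001,1],[0,0,0,0,0,0,1],[0,0,0,0,0,0,1]]}}

```text
time: 26.6
ee_pos: [0.4965, 0.2588, 0.1476]
eef_rot: [0.691, 0.723, -0.001, 0.0]
ft_force: [0.4, 0.5, -1.0]
width: 0.0258
```

```bash
python3 go.py .4965 .2585 .08 2.6
```

```text
t 26.6 pos [0.4965 0.2588 0.1476] yawY 2.6 j [-1.08  0.29  0.61  1.78 -0.18  1.13 -0.37] w 0.0258 F [ 0.4  0.5 -1. ]
rotvec deg [-0.04  0.05  0.  ] shift now-axes [-0.0003  0.      0.0676] shift goal-axes [-0.0003 -0.      0.0676]
```

Perfectly aligned; the foot is now at cheek-top level plus. Descend in two parts.

{"method": "send_rows", "body": {"steps": [[0,0,0,0,0,0.003,1],[0,0,0,0,0,0.005,1],[0,0,0,0,0,0.006,1],[0,0,0,0,0,0.006,1],[0,0,0,0,0,0.006,1],[0,0,0,0,0,0.005,1],[0,0,0,0,0,0.003,1],[0,0,0,0,0,0.001,1],[0,0,0,0,0,0,1],[0,0,0,0,0,0,1]]}}

```text
time: 27.6
ee_pos: [0.4965, 0.2588, 0.1093]
eef_rot: [0.691, 0.723, -0.001, 0.0]
ft_force: [-0.2, -0.0, -0.9]
width: 0.026
```

```bash
python3 go.py .4965 .2585 .08 2.6
```

```text
t 27.6 pos [0.4965 0.2588 0.1093] yawY 2.6 j [-1.06  0.34  0.59  1.82 -0.21  1.06 -0.34] w 0.026 F [-0.2 -0.  -0.9]
rotvec deg [-0.04  0.06  0.  ] shift now-axes [-0.0002  0.      0.0293] shift goal-axes [-0.0003  0.      0.0293]
```

{"method": "send_rows", "body": {"steps": [[0,0,0,0,0,0.003,1],[0,0,0,0,0,0.005,1],[0,0,0,0,0,0.006,1],[0,0,0,0,0,0.006,1],[0,0,0,0,0,0.004,1],[0,0,0,0,0,0.003,1],[0,0,0,0,0,0.001,1],[0,0,0,0,0,0,1],[0,0,0,0,0,0,1],[0,0,0,0,0,0,1]]}}

```text
time: 28.6
ee_pos: [0.4967, 0.2588, 0.079]
eef_rot: [0.691, 0.723, -0.0, 0.0]
ft_force: [0.0, 0.1, -1.2]
width: 0.0258
```

```bash
python3 go.py .4965 .2585 .07 2.6
```

```text
t 28.6 pos [0.4967 0.2588 0.079 ] yawY 2.61 j [-1.05  0.38  0.58  1.84 -0.24  1.   -0.32] w 0.0258 F [ 0.   0.1 -1.2]
rotvec deg [-0.02  0.04  0.01] shift now-axes [-0.0003 -0.0002  0.009 ] shift goal-axes [-0.0003 -0.0002  0.009 ]
```

{"method": "send_rows", "body": {"steps": [[0,0,0,0,0,0.001,1],[0,0,0,0,0,0.002,1],[0,0,0,0,0,0.002,1],[0,0,0,0,0,0.0015,1],[0,0,0,0,0,0.001,1],[0,0,0,0,0,0.001,1],[0,0,0,0,0,0.001,1],[0,0,0,0,0,0.001,1],[0,0,0,0,0,0,1],[0,0,0,0,0,0,1]]}}

```text
time: 29.6
ee_pos: [0.4972, 0.2592, 0.0707]
eef_rot: [0.691, 0.723, 0.0, -0.001]
ft_force: [0.6, 0.3, -1.6]
width: 0.026
```

```bash
python3 go.py .4965 .2585 .07 2.6
```

```text
t 29.6 pos [0.4972 0.2592 0.0707] yawY 2.59 j [-1.04  0.39  0.58  1.84 -0.25  0.98 -0.31] w 0.026 F [ 0.6  0.3 -1.6]
rotvec deg [-0.01 -0.08 -0.01] shift now-axes [-0.0006 -0.0008  0.0007] shift goal-axes [-0.0006 -0.0008  0.0007]
```

{"method": "send_rows", "body": {"steps": [[0,0,0,0,0,0.001,1],[0,0,0,0,0,0.001,1],[0,0,0,0,0,0.001,1],[0,0,0,0,0,0.001,1],[0,0,0,0,0,0.001,1],[0,0,0,0,0,0.001,1],[0,0,0,0,0,0.001,1],[0,0,0,0,0,0.001,1],[0,0,0,0,0,0.001,1],[0,0,0,0,0,0.001,1]]}}

```text
time: 30.6
ee_pos: [0.4984, 0.2594, 0.0704]
eef_rot: [0.691, 0.723, 0.001, -0.003]
ft_force: [-4.7, -1.8, 14.1]
width: 0.0257
```

```bash
python3 go.py .4965 .2585 .07 2.6
```

```text
t 30.6 pos [0.4984 0.2594 0.0704] yawY 2.53 j [-1.03  0.39  0.57  1.84 -0.26  0.98 -0.31] w 0.0257 F [-4.7 -1.8 14.1]
rotvec deg [-0.15 -0.37 -0.07] shift now-axes [-0.0008 -0.0019  0.0004] shift goal-axes [-0.0008 -0.0019  0.0004]
```

{"method": "send_rows", "body": {"steps": [[0,0,0,0,0,-0.0003,1],[0,0,0,0,0,0,1],[0,0,0,0,0,0,0.4],[0,0,0,0,0,0,0.35],[0,0,0,0,0,0,0.3],[0,0,0,0,0,0,0.2],[0,0,0,0,0,0,0.1],[0,0,0,0,0,0,-0.2],[0,0,0,0,0,0,-0.5],[0,0,0,0,0,0,-0.5]]}}

```text
time: 31.6
ee_pos: [0.4987, 0.2596, 0.0704]
eef_rot: [0.691, 0.723, 0.002, -0.003]
ft_force: [0.9, -0.1, 0.6]
width: 0.0555
```

```bash
python3 go.py .4965 .2585 .07 2.6
```

```text
t 31.6 pos [0.4987 0.2596 0.0704] yawY 2.54 j [-1.04  0.39  0.57  1.84 -0.26  0.98 -0.31] w 0.0555 F [ 0.9 -0.1  0.6]
rotvec deg [-0.11 -0.37 -0.06] shift now-axes [-0.001  -0.0022  0.0004] shift goal-axes [-0.001  -0.0022  0.0004]
```

{"method": "send_rows", "body": {"steps": [[0,0,0,0,0,0,-1],[0,0,0,0,0,0,-1],[0,0,0,0,0,-0.004,-1],[0,0,0,0,0,-0.012,-1],[0,0,0,0,0,-0.02,-1],[0,0,0,0,0,-0.03,-1],[0,0,0,0,0,-0.035,-1],[0,0,0,0,0,-0.035,-1],[0,0,0,0,0,-0.025,-1],[0,0,0,0,0,-0.012,-1]]}}

```text
time: 32.6
ee_pos: [0.4985, 0.2569, 0.2541]
eef_rot: [0.692, 0.722, 0.001, -0.003]
ft_force: [0.1, 0.6, 0.2]
width: 0.0872
```

```bash
python3 go.py .4965 .2585 .24 2.6;python3 wcam.py w7;python3 wcam.py s7 side; python3 - <<'E'
from h import *
b=cv2.imread('pics/s7.png');cv2.imwrite('pics/s7c.png',cv2.resize(b[90:220,150:320],None,fx=4.4,fy=4.4))
z=np.load("pics/w7.npz");K,T,d,b=z["K"],z["T"],z["d"],z["b"]
P=cloud(K,T,d)
s=np.zeros(d.shape,bool);s[90:235,200:320]=1
m=s&(P[...,2]>.0985)&(P[...,2]<.1055)&(abs(P[...,1]-.259)<.026);print(m.sum(),rect(P[m]),np.median(P[m],0))
m=s&(P[...,2]>.1065)&(P[...,2]<.12);print(m.sum(),P[m].mean(0))
E
```

```text
t 32.6 pos [0.4985 0.2569 0.2541] yawY 2.42 j [-1.1   0.2   0.63  1.64 -0.12  1.34 -0.41] w 0.0872 F [0.1 0.6 0.2]
rotvec deg [-0.13 -0.31 -0.18] shift now-axes [ 0.0017 -0.0019  0.0141] shift goal-axes [ 0.0017 -0.0019  0.0141]
763 (array([498. , 260.1]), array([25.1, 43. ]), 2.5) [0.49789731 0.26469356 0.10187694]
180 [0.49801724 0.26004492 0.11022348]
```

View pics/w7.png

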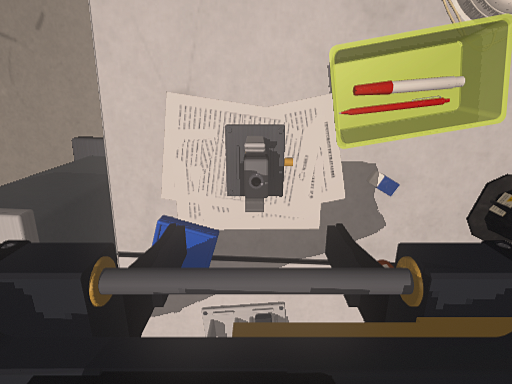

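View pics/s7c.png

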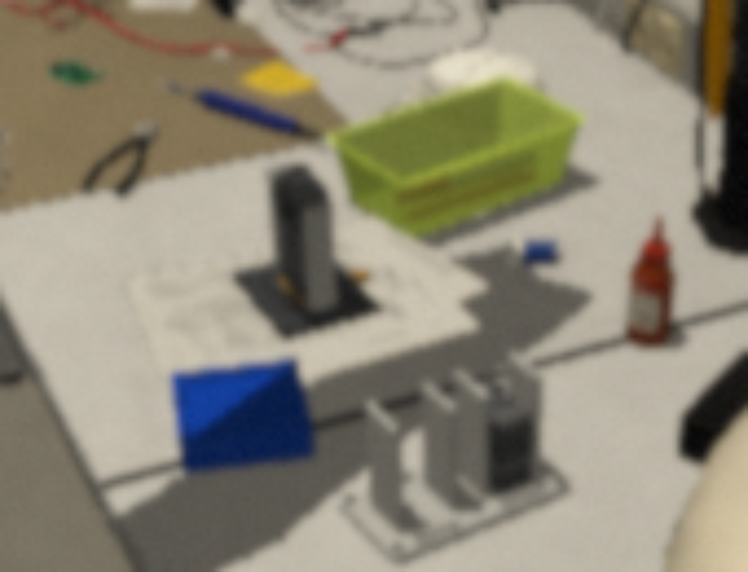

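{"method": "send_rows", "body": {"steps": [[0,0,0,0,0,0,-1],[0,0,0,0,0,0,-1],[0,0,0,0,0,0,-1],[0,0,0,0,0,0,-1],[0,0,0,0,0,0,-1],[0,0,0,0,0,0,-1],[0,0,0,0,0,0,-1],[0,0,0,0,0,0,-1],[0,0,0,0,0,0,-1],[0,0,0,0,0,0,-1]]}}

```text
time: 33.7
ee_pos: [0.4966, 0.256, 0.2477]
eef_rot: [0.692, 0.722, -0.003, -0.003]
ft_force: [0.4, -0.4, -0.8]
width: 0.0872
```

```bash
python3 -c "
from bench import *
print(read_state()['ee_pos'],read_state()['time']);print(close_job())"
```

```text
[0.49661301 0.25599491 0.24766611] 33.7
the job is handed in; nothing more can be done
None
```

The tall probe is now seated upright in the dock, and I handed the job in at 33.7 s. I gripped the probe by its narrow faces and stood it on the open stand. After letting go, I took it again by its broad faces and lowered it between the dock's cheeks.

**On the stand:** the wrist view after release showed the probe upright and square on the stand. Its body top was at 112 mm and its socket top at 120 mm, so the foot was on the 20 mm floor.

**In the dock:**
- **Depth:** after release the body top was at 102 mm and the socket top at 110 mm, so the foot is on the 10 mm floor. The highest wrist-force component I saw was about 14 N, pressing it down there.
- **Squareness:** the probe's yaw was 2.5°; my estimates of the dock's own angle ran from about 2° to 2.8°.
- **Centring:** it sits within about 2 mm of centre. My estimates of the dock centre differed by about 2 mm, against about 6 mm of clearance to each cheek.

The side view after release shows the short probe still in its rack bay. At hand-in the gripper was open and clear above the dock. No check failed. The lamp blocked the side camera's view of the stand, so I checked that placement with the wrist camera only.

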